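Find the softest camera shock mount and push down its tag

ROBOT

A 7-joint arm with a two-finger parallel gripper is mounted at the origin on the work surface. World frame = base frame: x ahead of the robot, y to its left, z up, the work surface at z = 0. Lengths are in m, angles in rad, forces in N, time in s.
With the tool pointing down it reaches from about 0.35 to 0.9 m from the base axis. Payload 8.1 kg.
Tool frame: the origin (TCP) lies midway between the tips of the shut fingers; the grasp point (between the pads) lies 19 mm behind it; z points along the fingers, y is the line along which they close (so a half turn about z gives the same grasp; the last joint's range is limited). The gripper opens to 92 mm and grips with 3 to 60 N. Pads are 19 mm wide; open, the fingers measure 130 mm over their backs; the gripper's body (75 mm by 190 mm) begins 47 mm behind the grasp point.
Start: joints at [1.161, 0.434, 0.025, 1.573, -0.012, 1.134, -0.075], TCP at [0.189, -0.596, 0.227] pointing down, gripper open.
Joint ranges: [-2.62, 2.62], [-0.44, 2.09], [-1.27, 1.32], [0.08, 2.57], [-1.32, 4.46], [0.12, 2], [-2.74, 2.74]. Speed limits (rad/s): [2.22, 2.22, 3.01, 3.01, 3.14, 3.14, 3.14].

INTERFACE

Orientations are given as a rotation vector (axis times angle).
In Python, from cell import arm gives the robot as it stands.
- The arm moves only by the tool move_arm, never from a script. Its argument "motion" is a list of rows, each an object of numbers: "tx", "ty", "tz": the shift along the tool's x, y, z normalised to -1 to 1, where 1 is 1000 mm; "twist": the turn about the tool's z normalised to -1 to 1, where 1 is pi/2 rad. In form: [{"tx": .., "ty": .., "tz": .., "twist": ..}, ...]. A call has 1 to 12 rows; each row shifts and turns the commanded pose from where the row before left it, along the tool's axes as they then stand; what a row does not reach is not made up. A row lasts 1/10 s, in which the tool goes at most 50 mm and 8.59 degrees, less where a joint would pass 70% of its speed; a pose out of reach is approached as far as the arm can. A call with a number of a shift or a turn outside -1 to 1 is refused whole. A call with a gripper value outside its range is refused whole. "gripper" is the gripper's target within -1 to 1 (shut at 1, half-way at 0, fully open at -1), set as the call begins (left out, the last holds). The fingers move at their own pace and stop on an object; "squeeze" is the grip in N (left out, the last holds). Time passes only in rows, so rows that do not move let the fingers close. It gives the time, the measured TCP pose, the force, the opening and the grip force at its end, in the units of the state.
- arm.observe(): the state, without advancing time (a new reading comes with each control period).
- arm.get_image(name): name is "side" or "top" or "wrist"; returns the picture (480x640x3 uint8, red, green, blue); there is no depth.
- arm.calibration(name): a dict with "K" (3x3 intrinsics, pixels), "T" (4x4, takes a point from camera to world coordinates). Camera axes: x right, y down, z forward; pixel columns grow to the right and rows downward; lengths in m; the calibration is good to about 2 mm. A picture is of the moment at which its call begins: read the wrist's pose just before it. calibration takes no time and is no camera call; for the wrist camera it gives the pose at the moment of the call.
- arm.sign_off(): hands the job in; it is judged then, once.
Trained networks look in the newest picture that a camera, given by its name, has taken for a name from the list of things; names that differ only in an ending like _2 or _b are one class to them, and where a whole thing is asked for, a point or a joint stands for the part that bears it (a point fixed in the world has none). Each returns a list of dicts, best first, with "conf" (0 to 1); they miss things now and then, are a little off and sometimes report something else, mostly with a low value. They report only what shows in the picture. A call takes as long as a camera call. They do not tell look-alikes from the thing itself.
- arm.look_for(camera, query): "point" ([column, row] as shares, 0 to 1, of the picture: columns of its width, rows of its height, amid what is visible of it).
- arm.regions_of(camera, query): "region" (480x640 bool, what is visible of it) and "point" ([column, row] as shares, 0 to 1, of the picture: columns of its width, rows of its height, amid what is visible of it).
- arm.place_of(camera, query): "point" ([column, row] as shares, 0 to 1, of the picture: columns of its width, rows of its height: a listed point, or the origin of a listed thing).
The state is a dict: "clock": time; "joints": joint angles; "dq": joint speeds; "joint_efforts": joint torques, N m; "position": TCP position; "ee_rot": TCP orientation; "force": force on the tool from outside, world axes, zero at the start; "ft_torque": the same for the moment, N m; "width": opening from 0.0 (shut) to 1.0 (fully open); "gripper_force": force on a finger pad.
Only numpy, scipy, OpenCV 4.12 (cv2) and the standard library are available. Lean on these libraries where they do the work, as an engineer would, in place of code of your own. Each camera call takes 0.05 s, during which the arm holds its last target. There are 200 camera calls.

TASK

Three spring-mounted shock pads for a camera stand are on test on the yellow card. With the closed fingertips press the left, then the middle, then the right pad (left and right as the robot sees them) a few millimetres down to feel how stiff each is, then push the red tag of the station with the softest pad fully down. Leave the other two tags up, pull or pinch nothing, and do not disturb the other things on the table.

Things in the scene. Friction and masses are not known exactly. Their poses are not given: they have to be found in the camera images.
- station_left: The left test station (left, middle, right as the robot sees them), fixed to the table: grey base plate 150 mm (its x) by 72 mm (its y) by 12 mm thick. Origin at the centre of its underside on the table; z up; turned about z by up to 20 degrees. The spring pad stands at x = +40 mm, the red tag at x = -40 mm (the robot's side), both on y = 0.
- pad_left (a point): Rest position of the middle of the left pad's top, 70 mm above the table (fixed to the station, does not sink with the pad). Black rubber disc 50 mm across on a coil; goes down up to 16 mm, springs back. Its hidden spring is soft (spring_a in the rules), medium (spring_b) or stiff (spring_c), one of each, swapped every time: 8 mm down takes about 3.5, 6.5 or 10 N, 16 mm 6.5, 11.5 or 18 N.
- tag_left_top (a point): Middle of the top face of the left station's red tag, about 70 mm above the table at the start; it moves with the tag. The tag's head is 26 mm (station x) by 36 mm (station y), 8 mm thick, on a red blade in a grey guide block whose top is 46 mm above the table.
- tag_left (a joint): How far that tag has been pushed down, m: near 0 (up to 2 mm either way) at the start, 0.012 fully down at its stop, negative when pulled up. It takes about 2 N to move and stays where it is left.
- station_middle: The middle test station (left, middle, right as the robot sees them), fixed to the table: grey base plate 150 mm (its x) by 72 mm (its y) by 12 mm thick. Origin at the centre of its underside on the table; z up; turned about z by up to 20 degrees. The spring pad stands at x = +40 mm, the red tag at x = -40 mm (the robot's side), both on y = 0.
- pad_middle (a point): Rest position of the middle of the middle pad's top, 70 mm above the table (fixed to the station, does not sink with the pad). Black rubber disc 50 mm across on a coil; goes down up to 16 mm, springs back. Its hidden spring is soft (spring_a in the rules), medium (spring_b) or stiff (spring_c), one of each, swapped every time: 8 mm down takes about 3.5, 6.5 or 10 N, 16 mm 6.5, 11.5 or 18 N.
- tag_middle_top (a point): Middle of the top face of the middle station's red tag, about 70 mm above the table at the start; it moves with the tag. The tag's head is 26 mm (station x) by 36 mm (station y), 8 mm thick, on a red blade in a grey guide block whose top is 46 mm above the table.
- tag_middle (a joint): How far that tag has been pushed down, m: near 0 (up to 2 mm either way) at the start, 0.012 fully down at its stop, negative when pulled up. It takes about 2 N to move and stays where it is left.
- station_right: The right test station (left, middle, right as the robot sees them), fixed to the table: grey base plate 150 mm (its x) by 72 mm (its y) by 12 mm thick. Origin at the centre of its underside on the table; z up; turned about z by up to 20 degrees. The spring pad stands at x = +40 mm, the red tag at x = -40 mm (the robot's side), both on y = 0.
- pad_right (a point): Rest position of the middle of the right pad's top, 70 mm above the table (fixed to the station, does not sink with the pad). Black rubber disc 50 mm across on a coil; goes down up to 16 mm, springs back. Its hidden spring is soft (spring_a in the rules), medium (spring_b) or stiff (spring_c), one of each, swapped every time: 8 mm down takes about 3.5, 6.5 or 10 N, 16 mm 6.5, 11.5 or 18 N.
- tag_right_top (a point): Middle of the top face of the right station's red tag, about 70 mm above the table at the start; it moves with the tag. The tag's head is 26 mm (station x) by 36 mm (station y), 8 mm thick, on a red blade in a grey guide block whose top is 46 mm above the table.
- tag_right (a joint): How far that tag has been pushed down, m: near 0 (up to 2 mm either way) at the start, 0.012 fully down at its stop, negative when pulled up. It takes about 2 N to move and stays where it is left.
- tagine: Bystander, loose: brown clay pot with a cone lid, 100 mm across, 104 mm tall; stands beyond the stations. Origin at the centre of its underside.
- figurine: Bystander, loose: white figurine, 46 mm wide, 80 mm tall; stands just left of the middle station. Origin at the centre of its underside.
- camera: Bystander, loose: compact camera, 100 mm wide, 28 mm deep (48 with lens), 64 mm tall; beyond the stations. Origin at the centre of its underside.
- mini_tripod: Bystander, loose: table tripod, black, legs spread to 90 mm, 96 mm tall; beyond the stations. Origin at the centre of its underside.
- lens_cap: Bystander, loose: lens cap, black disc 34 mm across, 10 mm tall; lies just right of the middle station. Origin at the centre of its underside.
- tape_roll: Bystander, loose: roll of tape, ring 84 mm across, 24 mm tall; on the robot's side of the stations. Origin at the centre of its underside.
- lens_cleaner: Bystander, loose: small blue bottle, 36 mm across, 100 mm tall; on the robot's side of the stations. Origin at the centre of its underside.
There are look-alikes about, which are no part of the job. What is shaped like the station_right but blue is not meant.

How it is judged:
On the way, in this order (a step that is already met when the one before it is completed fails the run):
1. the left pad is pressed down (more than 2 mm) (((horizontal distance between pad_left and spring_a below 0.015 m and value of joint spring_a above 0.002 m) or (horizontal distance between pad_left and spring_b below 0.015 m and value of joint spring_b above 0.002 m) or (horizontal distance between pad_left and spring_c below 0.015 m and value of joint spring_c above 0.002 m))), for 0.05 s.
2. the middle pad is pressed down (more than 2 mm) (((horizontal distance between pad_middle and spring_a below 0.015 m and value of joint spring_a above 0.002 m) or (horizontal distance between pad_middle and spring_b below 0.015 m and value of joint spring_b above 0.002 m) or (horizontal distance between pad_middle and spring_c below 0.015 m and value of joint spring_c above 0.002 m))), for 0.05 s.
3. the right pad is pressed down (more than 2 mm) (((horizontal distance between pad_right and spring_a below 0.015 m and value of joint spring_a above 0.002 m) or (horizontal distance between pad_right and spring_b below 0.015 m and value of joint spring_b above 0.002 m) or (horizontal distance between pad_right and spring_c below 0.015 m and value of joint spring_c above 0.002 m))), for 0.05 s.
4. the tag beside the softest pad is pushed fully down (more than 9 of its 12 mm) (((horizontal distance between pad_left and spring_a below 0.015 m and value of joint tag_left above 0.009 m and value of joint each of tag_middle, tag_right below 0.004 m) or (horizontal distance between pad_middle and spring_a below 0.015 m and value of joint tag_middle above 0.009 m and value of joint each of tag_left, tag_right below 0.004 m) or (horizontal distance between pad_right and spring_a below 0.015 m and value of joint tag_right above 0.009 m and value of joint each of tag_left, tag_middle below 0.004 m))), for 0.1 s.
At the end, for the whole second after the job is handed in: The tag of the station with the softest pad is down (9 mm or more of its 12 mm), the other two tags are up (less than 4 mm down), all pads have sprung back (within 2 mm), and the bystanders are within 15 mm of where they stood (((horizontal distance between pad_left and spring_a below 0.015 m and value of joint tag_left above 0.009 m and value of joint each of tag_middle, tag_right below 0.004 m) or (horizontal distance between pad_middle and spring_a below 0.015 m and value of joint tag_middle above 0.009 m and value of joint each of tag_left, tag_right below 0.004 m) or (horizontal distance between pad_right and spring_a below 0.015 m and value of joint tag_right above 0.009 m and value of joint each of tag_left, tag_middle below 0.004 m)) and value of joint each of spring_a, spring_b, spring_c below 0.002 m and distance of each of tagine, figurine, camera, mini_tripod, lens_cap, tape_roll, lens_cleaner from where it was at the start of the episode below 0.015 m); the robot touches nothing.
It fails at once if the tag of a station that does not have the softest pad is pushed down (more than 4 mm) ((horizontal distance between pad_left and spring_b below 0.015 m and value of joint tag_left above 0.004 m) or (horizontal distance between pad_left and spring_c below 0.015 m and value of joint tag_left above 0.004 m) or (horizontal distance between pad_middle and spring_b below 0.015 m and value of joint tag_middle above 0.004 m) or (horizontal distance between pad_middle and spring_c below 0.015 m and value of joint tag_middle above 0.004 m) or (horizontal distance between pad_right and spring_b below 0.015 m and value of joint tag_right above 0.004 m) or (horizontal distance between pad_right and spring_c below 0.015 m and value of joint tag_right above 0.004 m)).
It fails at once if a tag is pulled up (more than 3 mm) (value of joint any of tag_left, tag_middle, tag_right below -0.003 m).
It fails at once if a bystander is lifted, carried or shoved (moved more than 15 mm) or tipped over (distance of any of tagine, figurine, camera, mini_tripod, lens_cap, tape_roll, lens_cleaner from where it was at the start of the episode above 0.015 m or angle between any of tagine, figurine, camera, mini_tripod, lens_cap, tape_roll, lens_cleaner's own z axis and vertical above 0.4 rad).
It also fails if it takes over 58 s, if anything falls off the work surface, if the arm or the gripper's body presses on something with over 40 N, if the wrist force passes 120 N, or if a joint passes its speed limit or range.

## Working session

There is one attempt and no reset: what is moved stays moved. The work goes in short steps, Python scripts to look and compute and a tool call to move; the robot and the scene stay as the last step left them, time stands still between calls to the robot, and variables do not carry over. Pictures are saved under pics/ and viewed, at most 10 in all, crops included, and the job is handed in when it is done.

Besides the shell and the picture viewer there is one more tool, called after "Call:" in YAML: its name, and indented under it one key for each argument. move_arm: Moves the arm, as the interface text tells. Scaled input: -1 to 1 covers 1000 mm each way for a shift and pi/2 rad each way for a turn. Its arguments: {"type":"object","properties":{"motion":{"type":"array","items":{"type":"object","properties":{"tx":{"type":"number"},"ty":{"type":"number"},"tz":{"type":"number"},"twist":{"type":"number"}}}},"gripper":{"type":"number"},"squeeze":{"type":"number"}},"required":["motion"]}

```bash
mkdir -p pics; cat > h.py <<'E'
from cell import arm
import numpy as np, cv2
from scipy.spatial.transform import Rotation as R
def ray(cam,p,z):
    c=arm.calibration(cam);K=np.array(c["K"]);T=np.array(c["T"])
    d=T[:3,:3]@np.linalg.solve(K,[p[0],p[1],1]);o=T[:3,3]
    return o+d*(z-o[2])/d[2]
def save(cam,n):
    im=arm.get_image(cam);cv2.imwrite(f"pics/{n}.png",im[:,:,::-1]);return im
E
python3 - <<'E'
from h import *
s=arm.observe();print(s["clock"],s["position"],s["ee_rot"],s["force"]);print(R.from_rotvec(s["ee_rot"]).as_matrix().round(3))
save("top","top0");save("side","side0")
for n in ["left","middle","right"]:
  for q in ["pad_","tag_%s_top"]:
    q=(q%n) if "%" in q else q+n
    for r in arm.place_of("top",q)[:4]:
      p=np.array(r["point"])*[640,480];print(q,round(r["conf"],2),p.round(),ray("top",p,.07).round(3))
E
```

```text
0.0 [ 0.18855083 -0.59536623  0.22595407] [-3.10324292e+00 -4.79762232e-01  6.43532003e-04] [ 0.2976557  -0.46361282 -0.08983415]
[[ 0.953  0.302 -0.001]
 [ 0.302 -0.953  0.001]
 [-0.    -0.002 -1.   ]]
pad_left 0.95 [185. 223.] [0.568 0.294 0.07 ]
tag_left_top 0.75 [182. 258.] [0.491 0.299 0.07 ]
pad_middle 0.88 [305. 228.] [0.551 0.03  0.07 ]
tag_middle_top 0.71 [320. 260.] [ 0.479 -0.001  0.07 ]
pad_right 0.75 [470. 370.] [ 0.241 -0.309  0.07 ]
pad_right 0.72 [182. 256.] [0.495 0.299 0.07 ]
pad_right 0.64 [448. 215.] [ 0.574 -0.285  0.07 ]
tag_right_top 0.56 [449. 407.] [ 0.168 -0.262  0.07 ]
tag_right_top 0.55 [441. 250.] [ 0.498 -0.265  0.07 ]
```

View pics/top0.png

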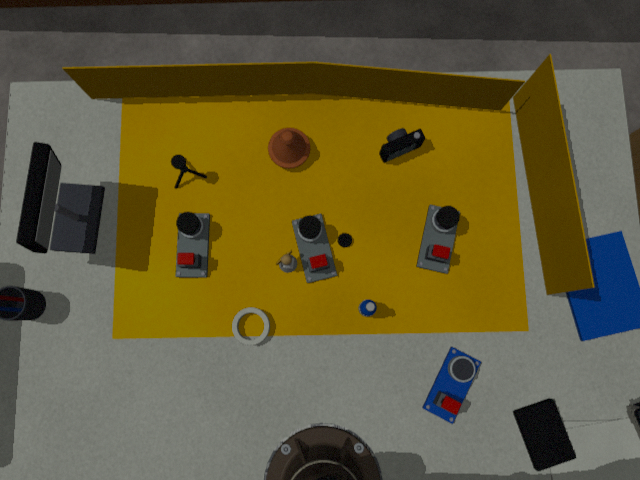

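View pics/side0.png

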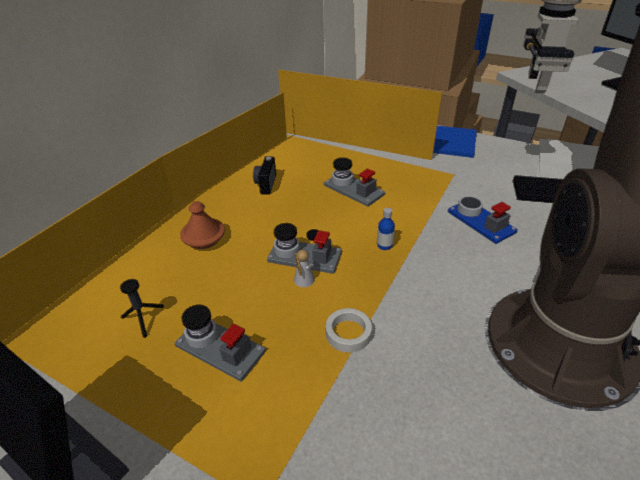

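The top view shows three grey stations: pads at about (190,224), (311,228), (447,219) and tags at (187,259), (319,262), (439,253). The blue look-alike at (452,385) is off the card. Next I refine these by colour.

```bash
python3 - <<'E'
from h import *
im=cv2.imread("pics/top0.png").astype(int);b,g,r=im[...,0],im[...,1],im[...,2]
red=((r>110)&(g<60)&(b<60)).astype(np.uint8);blk=((im.max(2)<45)).astype(np.uint8)
Rm=R.from_rotvec(arm.observe()["ee_rot"]).as_matrix();P=np.array(arm.observe()["position"])
for n,pp,tp in [("L",(190,224),(187,259)),("M",(311,228),(319,262)),("R",(447,219),(439,253))]:
  for k,m,c in [("pad",blk,pp),("tag",red,tp)]:
    s=np.zeros_like(m);s[c[1]-19:c[1]+20,c[0]-19:c[0]+20]=m[c[1]-19:c[1]+20,c[0]-19:c[0]+20]
    s=cv2.morphologyEx(s,cv2.MORPH_OPEN,np.ones((3,3)))
    k_,l,st,ce=cv2.connectedComponentsWithStats(s)
    i=1+np.argmax(st[1:,4]);w=ray("top",ce[i],.068 if k=="pad" else .069)
    print(n,k,st[i],ce[i].round(1),w.round(4),"tool shift",(Rm.T@(w-P)).round(3))
c=arm.calibration("top");print(np.array(c["T"])[:3,3])
big=cv2.resize(im[190:290,150:490].astype(np.uint8),None,fx=2.35,fy=2.35,interpolation=2);cv2.imwrite("pics/z.png",big)
E
```

```text
L pad [177 213  24  22 422] [188.5 223.4] [0.5676 0.2869 0.068 ] tool shift [ 0.628 -0.727  0.159]
L tag [178 254  15  10 145] [185.1 258.3] [0.4898 0.2927 0.069 ] tool shift [ 0.555 -0.756  0.158]
M pad [299 216  22  23 405] [309.6 226.7] [0.5547 0.0198 0.068 ] tool shift [ 0.535 -0.476  0.159]
M tag [311 255  15  12 143] [318.  260.7] [0.4788 0.0031 0.069 ] tool shift [ 0.457 -0.483  0.158]
R pad [436 206  23  23 419] [447.1 217.2] [ 0.5699 -0.2828  0.068 ] tool shift [ 0.458 -0.183  0.159]
R tag [434 246  14  11 118] [440.5 251. ] [ 0.4948 -0.2637  0.069 ] tool shift [ 0.392 -0.224  0.158]
[0.32809287 0.01325223 1.19192951]
```

View pics/z.png

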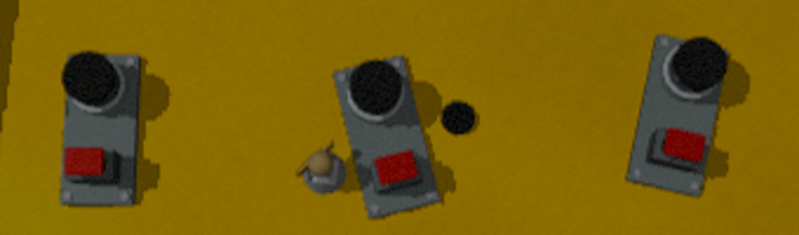

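The zoom confirms the black pads and red tags on the three grey stations, with the figurine and lens cap beside the middle one. I'm moving towards the left pad with the gripper closing.

Call:
move_arm:
  motion:
    - {"tx": 0.026,"ty": -0.03}
    - {"tx": 0.026,"ty": -0.03}
    - {"tx": 0.026,"ty": -0.03}
    - {"tx": 0.026,"ty": -0.03}
    - {"tx": 0.026,"ty": -0.03}
    - {"tx": 0.026,"ty": -0.03}
    - {"tx": 0.026,"ty": -0.03}
    - {"tx": 0.026,"ty": -0.03}
    - {"tx": 0.026,"ty": -0.03}
    - {"tx": 0.026,"ty": -0.03}
    - {"tx": 0.026,"ty": -0.03}
    - {"tx": 0.026,"ty": -0.03}
  gripper: 1
  squeeze: 5

```text
invalid input
```

Call:
move_arm:
  motion:
    - {"tx": 0.026,"ty": -0.03}
    - {"tx": 0.026,"ty": -0.03}
    - {"tx": 0.026,"ty": -0.03}
    - {"tx": 0.026,"ty": -0.03}
    - {"tx": 0.026,"ty": -0.03}
    - {"tx": 0.026,"ty": -0.03}
    - {"tx": 0.026,"ty": -0.03}
    - {"tx": 0.026,"ty": -0.03}
    - {"tx": 0.026,"ty": -0.03}
    - {"tx": 0.026,"ty": -0.03}
    - {"tx": 0.026,"ty": -0.03}
    - {"tx": 0.026,"ty": -0.03}

```text
invalid input
```

```bash
cat > w.py <<'E'
from h import *
import sys
t=np.array([float(a) for a in sys.argv[1:4]])
s=arm.observe();Rm=R.from_rotvec(s["ee_rot"]).as_matrix()
print(s["clock"],np.round(s["position"],4),np.round(s["force"],2),s["width"],"tilt",Rm[:,2].round(4),"shift",(Rm.T@(t-s["position"])).round(4))
E
python3 w.py .5676 .2869 .08
```

```text
0.4 [ 0.1887 -0.5958  0.2266] [ 0.33 -0.25 -0.38] 0.9984049026157309 tilt [-1.e-04  2.e-04 -1.e+00] shift [ 0.6277 -0.7271  0.1467]
```

Call:
move_arm:
  motion:
    - {"tx": 0.026,"ty": -0.03,"tz": 0,"twist": 0}
    - {"tx": 0.026,"ty": -0.03,"tz": 0,"twist": 0}
    - {"tx": 0.026,"ty": -0.03,"tz": 0,"twist": 0}
    - {"tx": 0.026,"ty": -0.03,"tz": 0,"twist": 0}
    - {"tx": 0.026,"ty": -0.03,"tz": 0,"twist": 0}
    - {"tx": 0.026,"ty": -0.03,"tz": 0,"twist": 0}
    - {"tx": 0.026,"ty": -0.03,"tz": 0,"twist": 0}
    - {"tx": 0.026,"ty": -0.03,"tz": 0,"twist": 0}
    - {"tx": 0.026,"ty": -0.03,"tz": 0,"twist": 0}
    - {"tx": 0.026,"ty": -0.03,"tz": 0,"twist": 0}
    - {"tx": 0.026,"ty": -0.03,"tz": 0,"twist": 0}
    - {"tx": 0.026,"ty": -0.03,"tz": 0,"twist": 0}
  gripper: 1
  squeeze: 5

```text
clock: 1.6
position: [0.3779, -0.157, 0.227]
ee_rot: [3.104, 0.479, 0.001]
force: [1.3, 0.8, 0.1]
width: 0.022
gripper_force: 0.0
```

Call:
move_arm:
  motion:
    - {"tx": 0.026,"ty": -0.03,"tz": 0,"twist": 0}
    - {"tx": 0.026,"ty": -0.03,"tz": 0,"twist": 0}
    - {"tx": 0.026,"ty": -0.03,"tz": 0,"twist": 0}
    - {"tx": 0.026,"ty": -0.03,"tz": 0,"twist": 0}
    - {"tx": 0.026,"ty": -0.03,"tz": 0,"twist": 0}
    - {"tx": 0.026,"ty": -0.03,"tz": 0,"twist": 0}
    - {"tx": 0.026,"ty": -0.03,"tz": 0,"twist": 0}
    - {"tx": 0.026,"ty": -0.03,"tz": 0,"twist": 0}
    - {"tx": 0.026,"ty": -0.03,"tz": 0,"twist": 0}
    - {"tx": 0.026,"ty": -0.03,"tz": 0,"twist": 0}
    - {"tx": 0.026,"ty": -0.03,"tz": 0,"twist": 0}
    - {"tx": 0.026,"ty": -0.03,"tz": 0,"twist": 0}

```text
clock: 2.8
position: [0.5668, 0.2804, 0.2267]
ee_rot: [3.105, 0.479, 0.0]
force: [0.7, -0.5, 1.0]
width: 0.003
gripper_force: 0.0
```

```bash
python3 w.py .5676 .2869 .08
```

```text
2.8 [0.5668 0.2804 0.2267] [ 0.7  -0.5   1.04] 0.003203488137346409 tilt [ 2.e-04 -2.e-04 -1.e+00] shift [ 0.0027 -0.006   0.1467]
```

Call:
move_arm:
  motion:
    - {"tx": 0.002,"ty": -0.004,"tz": 0.04,"twist": 0}
    - {"tx": 0,"ty": 0,"tz": 0.04,"twist": 0}
    - {"tx": 0,"ty": 0,"tz": 0.04,"twist": 0}
    - {"tx": 0,"ty": 0,"tz": 0.026,"twist": 0}
    - {"tx": 0,"ty": 0,"tz": 0,"twist": 0}
    - {"tx": 0,"ty": 0,"tz": 0,"twist": 0}
    - {"tx": 0,"ty": 0,"tz": 0,"twist": 0}

```text
clock: 3.5
position: [0.5681, 0.2842, 0.0828]
ee_rot: [-3.104, -0.48, -0.005]
force: [0.1, 0.9, 0.1]
width: 0.003
gripper_force: 0.0
```

```bash
python3 w.py .5676 .2869 .062; python3 -c "
from h import *
save('wrist','w1')"; python3 w.py .5676 .2869 .062
```

```text
3.5 [0.5681 0.2842 0.0828] [0.15 0.86 0.1 ] 0.003415174967768094 tilt [ 0.0027  0.0016 -1.    ] shift [ 0.0003 -0.0027  0.0208]
3.55 [0.5681 0.2842 0.0829] [ 0.71 -0.21  0.86] 0.005105267783121162 tilt [ 0.003   0.0017 -1.    ] shift [ 0.0002 -0.0027  0.0209]
```

View pics/w1.png

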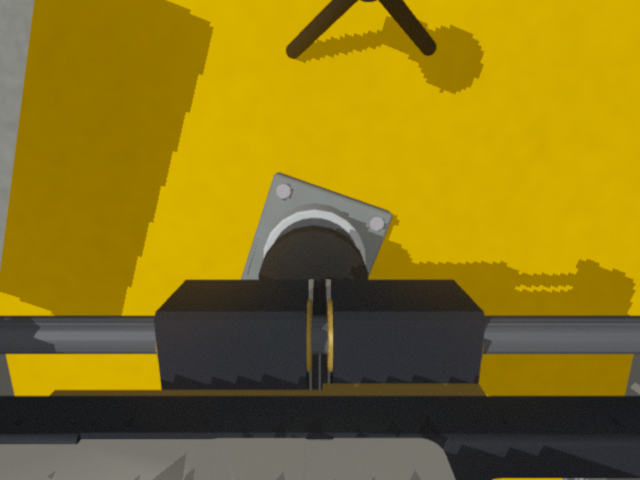

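The wrist view shows the fingertips centred over the black left pad at about (315,270), with nothing in the way. Pressing.

Call:
move_arm:
  motion:
    - {"tx": 0,"ty": 0,"tz": 0.012,"twist": 0}
    - {"tx": 0,"ty": 0,"tz": 0.008,"twist": 0}
    - {"tx": 0,"ty": 0,"tz": 0,"twist": 0}
    - {"tx": 0,"ty": 0,"tz": 0,"twist": 0}
    - {"tx": 0,"ty": 0,"tz": 0,"twist": 0}
    - {"tx": 0,"ty": 0,"tz": 0,"twist": 0}

```text
clock: 4.15
position: [0.5673, 0.2836, 0.0611]
ee_rot: [-3.105, -0.48, -0.001]
force: [1.7, 0.9, 3.8]
width: 0.004
gripper_force: 1.9
```

```bash
cat > m.py <<'E'
from h import *
F=[];Z=[]
for i in range(6):
    s=arm.observe();F.append(s["force"]);Z.append(s["position"])
    arm.get_image("wrist")
print(s["clock"],np.mean(Z,0).round(4),np.mean(F,0).round(2),np.std(F,0).round(2))
E
python3 m.py
```

```text
4.4 [0.5673 0.2835 0.061 ] [2.31 0.99 4.23] [0.55 0.48 0.54]
```

Call:
move_arm:
  motion:
    - {"tx": 0,"ty": 0,"tz": -0.04,"twist": 0}
    - {"tx": 0,"ty": 0,"tz": -0.04,"twist": 0}
    - {"tx": -0.013,"ty": 0.036,"tz": 0,"twist": 0}
    - {"tx": -0.013,"ty": 0.036,"tz": 0,"twist": 0}
    - {"tx": -0.013,"ty": 0.036,"tz": 0,"twist": 0}
    - {"tx": -0.013,"ty": 0.036,"tz": 0,"twist": 0}
    - {"tx": -0.013,"ty": 0.036,"tz": 0,"twist": 0}
    - {"tx": -0.013,"ty": 0.036,"tz": 0,"twist": 0}
    - {"tx": -0.013,"ty": 0.032,"tz": 0,"twist": 0}
    - {"tx": 0,"ty": 0,"tz": 0.03,"twist": 0}
    - {"tx": 0,"ty": 0,"tz": 0.03,"twist": 0}
    - {"tx": 0,"ty": 0,"tz": 0,"twist": 0}

```text
clock: 5.65
position: [0.551, 0.0185, 0.0769]
ee_rot: [-3.104, -0.479, 0.014]
force: [-0.8, 0.6, 0.1]
width: 0.004
gripper_force: 0.0
```

```bash
python3 w.py .5547 .0198 .061;python3 m.py
```

```text
5.65 [0.551  0.0185 0.0769] [-0.84  0.6   0.15] 0.0037714721671313982 tilt [-8.8e-03 -9.0e-04 -1.0e+00] shift [ 0.004  -0.0001  0.0159]
5.9 [0.554  0.0196 0.0803] [-0.11  0.6   0.19] [0.43 0.39 0.32]
```

Call:
move_arm:
  motion:
    - {"tx": 0,"ty": 0,"tz": 0.012,"twist": 0}
    - {"tx": 0,"ty": 0,"tz": 0.008,"twist": 0}
    - {"tx": 0,"ty": 0,"tz": 0,"twist": 0}
    - {"tx": 0,"ty": 0,"tz": 0,"twist": 0}
    - {"tx": 0,"ty": 0,"tz": 0,"twist": 0}
    - {"tx": 0,"ty": 0,"tz": 0,"twist": 0}

```text
clock: 6.55
position: [0.5561, 0.0198, 0.0612]
ee_rot: [3.105, 0.48, 0.003]
force: [2.5, 0.5, 7.4]
width: 0.005
gripper_force: 3.5
```

```bash
python3 m.py
```

```text
6.8 [0.5561 0.0198 0.0612] [2.09 0.28 7.68] [0.35 0.32 0.41]
```

Middle is medium. On to the right pad.

Call:
move_arm:
  motion:
    - {"tx": 0,"ty": 0,"tz": -0.04,"twist": 0}
    - {"tx": 0,"ty": 0,"tz": -0.04,"twist": 0}
    - {"tx": -0.01,"ty": 0.036,"tz": 0,"twist": 0}
    - {"tx": -0.01,"ty": 0.036,"tz": 0,"twist": 0}
    - {"tx": -0.01,"ty": 0.036,"tz": 0,"twist": 0}
    - {"tx": -0.01,"ty": 0.036,"tz": 0,"twist": 0}
    - {"tx": -0.01,"ty": 0.036,"tz": 0,"twist": 0}
    - {"tx": -0.01,"ty": 0.036,"tz": 0,"twist": 0}
    - {"tx": -0.01,"ty": 0.036,"tz": 0,"twist": 0}
    - {"tx": -0.008,"ty": 0.04,"tz": 0,"twist": 0}
    - {"tx": 0,"ty": 0,"tz": 0.03,"twist": 0}
    - {"tx": 0,"ty": 0,"tz": 0.03,"twist": 0}

```text
clock: 8.05
position: [0.5685, -0.2846, 0.0797]
ee_rot: [3.105, 0.475, 0.0]
force: [-0.6, 0.4, 0.0]
width: 0.002
gripper_force: 0.0
```

```bash
python3 m.py; python3 w.py .5699 -.2828 .061
```

```text
8.3 [ 0.5673 -0.2824  0.0784] [-0.28  0.27 -0.39] [0.98 0.4  1.32]
8.35 [ 0.5698 -0.2822  0.0822] [-0.01  0.33  0.9 ] 0.0060581044782193 tilt [ 1.7e-03 -6.0e-04 -1.0e+00] shift [-0.0001  0.0005  0.0212]
```

Call:
move_arm:
  motion:
    - {"tx": 0,"ty": 0,"tz": 0.012,"twist": 0}
    - {"tx": 0,"ty": 0,"tz": 0.009,"twist": 0}
    - {"tx": 0,"ty": 0,"tz": 0,"twist": 0}
    - {"tx": 0,"ty": 0,"tz": 0,"twist": 0}
    - {"tx": 0,"ty": 0,"tz": 0,"twist": 0}
    - {"tx": 0,"ty": 0,"tz": 0,"twist": 0}

```text
clock: 8.95
position: [0.5707, -0.2828, 0.0613]
ee_rot: [3.103, 0.48, 0.006]
force: [-0.1, -0.1, 10.8]
width: 0.005
gripper_force: 5.6
```

```bash
python3 m.py
```

```text
9.2 [ 0.5707 -0.2828  0.0613] [ 0.52  0.33 10.83] [0.69 0.55 0.39]
```

4.2 N on the left, 7.7 N in the middle and 10.8 N on the right, so the left pad is softest. I'm going to the left tag.

Call:
move_arm:
  motion:
    - {"tx": 0,"ty": 0,"tz": -0.04,"twist": 0}
    - {"tx": 0,"ty": 0,"tz": -0.04,"twist": 0}
    - {"tx": 0.007,"ty": -0.041,"tz": 0,"twist": 0}
    - {"tx": 0.007,"ty": -0.041,"tz": 0,"twist": 0}
    - {"tx": 0.007,"ty": -0.041,"tz": 0,"twist": 0}
    - {"tx": 0.007,"ty": -0.041,"tz": 0,"twist": 0}
    - {"tx": 0.007,"ty": -0.041,"tz": 0,"twist": 0}
    - {"tx": 0.007,"ty": -0.041,"tz": 0,"twist": 0}
    - {"tx": 0.007,"ty": -0.041,"tz": 0,"twist": 0}
    - {"tx": 0.007,"ty": -0.041,"tz": 0,"twist": 0}
    - {"tx": 0.007,"ty": -0.041,"tz": 0,"twist": 0}
    - {"tx": 0.007,"ty": -0.041,"tz": 0,"twist": 0}

```text
clock: 10.45
position: [0.5112, 0.131, 0.1395]
ee_rot: [3.104, 0.48, 0.0]
force: [0.1, 0.3, 0.2]
width: 0.004
gripper_force: 0.0
```

Call:
move_arm:
  motion:
    - {"tx": 0.007,"ty": -0.041,"tz": 0,"twist": 0}
    - {"tx": 0.007,"ty": -0.041,"tz": 0,"twist": 0}
    - {"tx": 0.007,"ty": -0.041,"tz": 0,"twist": 0}
    - {"tx": 0.006,"ty": -0.04,"tz": 0,"twist": 0}
    - {"tx": 0,"ty": 0,"tz": 0.03,"twist": 0}
    - {"tx": 0,"ty": 0,"tz": 0.03,"twist": 0}
    - {"tx": 0,"ty": 0,"tz": 0,"twist": 0}
    - {"tx": 0,"ty": 0,"tz": 0,"twist": 0}
    - {"tx": 0,"ty": 0,"tz": 0,"twist": 0}

```text
clock: 11.35
position: [0.4891, 0.2935, 0.0811]
ee_rot: [-3.104, -0.479, -0.003]
force: [0.1, 0.3, 0.8]
width: 0.006
gripper_force: 0.0
```

```bash
python3 m.py; python3 w.py .4898 .2927 .058
```

```text
11.6 [0.4891 0.2934 0.081 ] [ 0.23 -0.5   0.17] [0.32 0.52 0.28]
11.65 [0.4887 0.2932 0.0804] [0.15 0.46 0.14] 0.0050233187240948576 tilt [ 1.e-03  5.e-04 -1.e+00] shift [0.0009 0.0008 0.0224]
```

Call:
move_arm:
  motion:
    - {"tx": 0,"ty": 0,"tz": 0.01,"twist": 0}
    - {"tx": 0,"ty": 0,"tz": 0.006,"twist": 0}
    - {"tx": 0,"ty": 0,"tz": 0.005,"twist": 0}
    - {"tx": 0,"ty": 0,"tz": 0.004,"twist": 0}
    - {"tx": 0,"ty": 0,"tz": 0,"twist": 0}
    - {"tx": 0,"ty": 0,"tz": 0,"twist": 0}
    - {"tx": 0,"ty": 0,"tz": 0,"twist": 0}

```text
clock: 12.35
position: [0.4888, 0.2935, 0.0578]
ee_rot: [3.104, 0.48, 0.004]
force: [-8.6, -7.4, 42.1]
width: 0.006
gripper_force: 21.1
```

The tag is at its stop, so I'm retracting.

Call:
move_arm:
  motion:
    - {"tx": 0,"ty": 0,"tz": -0.02,"twist": 0}
    - {"tx": 0,"ty": 0,"tz": -0.04,"twist": 0}
    - {"tx": 0,"ty": 0,"tz": -0.04,"twist": 0}
    - {"tx": 0,"ty": 0,"tz": -0.04,"twist": 0}
    - {"tx": 0,"ty": 0,"tz": 0,"twist": 0}
    - {"tx": 0,"ty": 0,"tz": 0,"twist": 0}
    - {"tx": 0,"ty": 0,"tz": 0,"twist": 0}

```text
clock: 13.05
position: [0.4876, 0.2923, 0.1931]
ee_rot: [3.103, 0.48, -0.004]
force: [-0.3, 0.0, -0.3]
width: 0.008
gripper_force: 0.0
```

```bash
python3 - <<'E'
from h import *
im=save("side","side1");cv2.imwrite("pics/s1.png",cv2.resize(im[120:400,150:400,::-1],None,fx=2,fy=2))
E
```

```text
(no output)
```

View pics/s1.png

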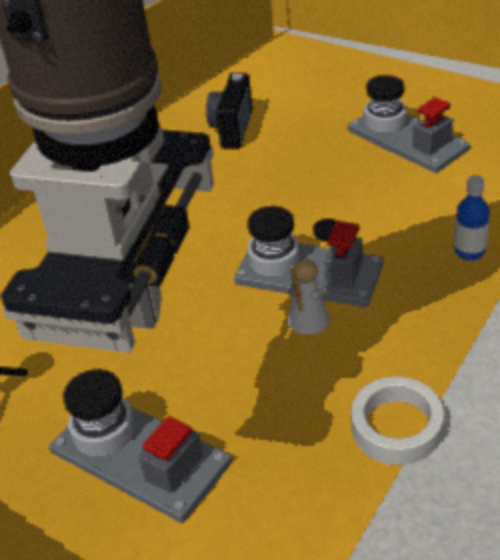

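The picture shows the left tag fully down at crop (168,440). The other two tags are up, the pads have sprung back and the bystanders are in place.

```bash
python3 -c "
from cell import arm
print(arm.sign_off())"
```

```text
the job is handed in; nothing more can be done
None
```

I pressed the pads in order (about 9 mm down took 4.2 N left, 7.7 N middle and 10.8 N right), so left is softest; I pushed only its tag down to the stop and handed the job in, though sign-off gave no verdict.

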